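# Index the vial carousel to the reader and shut the shield

## Robot

A 7-joint arm with a two-finger parallel gripper is mounted at the origin on the work surface. World frame = base frame: x ahead of the robot, y to its left, z up, the work surface at z = 0. Lengths are in m, angles in rad, forces in N, time in s.
With the tool pointing down it reaches from about 0.4 to 0.875 m from the base axis. Payload 19.3 kg.
Tool frame: the origin (TCP) lies on the front face of the gripper's body, between the roots of the fingers; the fingertips stand 73 mm ahead of it and the grasp point (between the pads) lies 54 mm ahead of it; z points along the fingers, y is the line along which they close (so a half turn about z gives the same grasp; the last joint's range is limited). The gripper opens to 85 mm and grips with 20 to 120 N. Pads are 22 mm wide; open, the fingers measure 114 mm over their backs; the gripper's body (76 mm by 85 mm) begins 54 mm behind the grasp point. The pads swing forward as they close: fully open they stand 13 mm farther back than shut.
Start: joints at [-1.247, 0.521, -0.036, 1.599, 0.021, 1.021, -0.113], TCP at [0.24, 0.577, 0.304] pointing down, gripper open.
Joint ranges: [-2.91, 2.91], [-0.3, 2.13], [-1.5, 1.42], [0.17, 2.43], [-1.26, 4.41], [0.16, 1.93], [-2.52, 2.52]. Speed limits (rad/s): [1.89, 1.89, 2.39, 2.39, 3.01, 3.01, 3.01].

## Interface

Orientations are given as a unit quaternion [w, x, y, z].
In Python, from workcell import * gives the robot as it stands.
- The arm moves only by the tool send_rows, never from a script. Its argument "increments" is a list of rows, each a list of 4 numbers: the shift along the tool's x, y, z normalised to -1 to 1, where 1 is 15 cm, then the turn about the tool's z normalised to -1 to 1, where 1 is 45 degrees. In form: [[dx, dy, dz, roll], ...]. A call has exactly 5 rows; each row is the pose to reach, as a shift and turn from the pose commanded when the call began, along the tool's axes at that moment; what a row does not reach only later rows make up. A row lasts 1/10 s, in which the tool goes at most 50 mm and 8.59 degrees, less where a joint would pass 70% of its speed; a pose out of reach is approached as far as the arm can. A call with a number of a shift or a turn outside -1 to 1 is refused whole. A call with a gripper value outside its range is refused whole. "grip" is the finger opening in mm, from 0 to 85.4, set as the call begins (left out, the last holds). The fingers move at their own pace and stop on an object; the grip force is fixed at half the most. Time passes only in rows, so rows that repeat a pose let the fingers close, or fill a call up. It gives the time, the measured TCP pose, the force, the opening and the grip force at its end, in the units of the state.
- sense(): the state, without advancing time (a new reading comes with each control period).
- get_image(name): name is "side" or "top" or "wrist"; returns (picture, depth): 400x640x3 uint8, blue, green, red; 400x640 float32, m along the optical axis (not along the pixel's ray), 0 where there is no reading.
- camera_info(name): a dict with "intrinsics" (3x3 intrinsics, pixels), "pose" (4x4, takes a point from camera to world coordinates). Camera axes: x right, y up, looking along -z (the intrinsics and any distortion apply to the point x, -y, -z); pixel columns grow to the right and rows downward; lengths in m; the calibration is good to about 2 mm. The wrist camera is an equidistant fisheye: a pixel r from the principal point sees the ray r / f radians off the axis. A picture is of the moment at which its call begins: read the wrist's pose just before it. camera_info takes no time and is no camera call; for the wrist camera it gives the pose at the moment of the call.
- job_done(): hands the job in; it is judged then, once.
The state is a dict: "t": time; "q": joint angles; "joint_vel": joint speeds; "joint_efforts": joint torques, N m; "tcp_pos": TCP position; "ee_rot": TCP orientation; "wrist_force": force on the tool from outside, world axes, zero at the start; "torque": the same for the moment, N m; "opening": finger opening in m; "grasp_force": force on a finger pad.
Only numpy, scipy, OpenCV 4.12 (cv2) and the standard library are available. Lean on these libraries where they do the work, as an engineer would, in place of code of your own. Each camera call takes 0.05 s, during which the arm holds its last target. There are 200 camera calls.

## Task

Turn the vial carousel until the tallest of the three amber vials stands at the reader head and the carousel has clicked into its detent there, then slide the clear shield door fully shut. Keep all three vials standing in their sockets, and leave the rack, the opener and the tray where they are.

Things in the scene. Friction and masses are not known exactly. Their poses are not given: they have to be found in the camera images.
- carousel: fixed grey base of the vial carousel, 176 mm across; origin on the bench on the turning axis, z up. On its own +x side stands the reader head: white box 50 x 75 mm, 110 mm high, dark window facing the axis 130 mm from it. On its -y side sits the detent's sprung roller, reaching 135 mm from the axis, 38 mm high
- turntable (a joint): angle of the round white turntable (rad, + is counter-clockwise from above, 0 at the start, stops at +-3.4). Detents at 0, +-pi/2, +-pi: let go within 4 degrees of one, a sprung roller pulls it in; elsewhere it stays put. At the grip post it takes up to about 6 N to push out of or into a detent, under 1 N between
- grip_post (a point): middle of the grip sleeve on the turntable's upright post, 160 mm above the bench, 80 mm from the axis, halfway between this frame's -x and -y; axes turn with the turntable, equal to the base's at joint 0. Black sleeve: 20 mm diameter, from 130 to 185 mm height, spins freely on the 12 mm post (cap top at 190 mm), so the gripper need not turn
- read_spot (a point): point on the base in front of the reader head, 60 mm from the axis on the base's +x side, 32 mm above the bench: where the centre of the underside of the vial being read must stand. The socket there is empty at the start
- vial_tall: the tallest amber glass vial with black screw cap, 36 mm diameter, 100 mm tall, about 90 g; origin at the centre of its underside, z up. It stands loose in one of the turntable's three other sockets, its foot 32 mm above the bench
- vial_mid: amber vial like it but 78 mm tall, 36 mm diameter, in another socket; origin at the centre of its underside
- vial_short: amber vial like it but 60 mm tall, 36 mm diameter, in another socket; origin at the centre of its underside
- shield (a joint): position of the clear acrylic shield door along its aluminium track (m): 0 = fully shut against the end stop, in front of the carousel; larger = open, towards the track's +y, up to 0.22. It needs about 2 N to slide and stays where it is left
- shield_handle (a point): middle of the grey handle block on the door's top, 145 mm above the bench, axes as the track's. The block is 16 mm thick (x), 30 mm long (y), from 120 to 160 mm height, 90 mm from the panel's middle towards -y. The panel is 240 mm long; its top edge, at 120 mm, is 10 mm thick
- track: fixed aluminium track of the shield, 480 mm long, 34 mm wide, 20 mm high (35 mm at the end stops), between robot and carousel, parallel to the base's y within a few degrees; origin on the bench under the middle of the shut door; the door runs along its y axis and shuts towards -y
- rack: bystander: blue plastic tube rack 100 x 170 x 66 mm with white tube caps standing to 84 mm, loose; origin at the centre of its underside
- opener: bystander: grey plastic tube opener, a 44 mm round head 30 mm high with a flat handle reaching 110 mm from it, loose; origin under the head
- tray: bystander: stainless steel forceps tray 110 x 200 x 22 mm, loose; origin at the centre of its underside
- table_top (a point): centre of the turntable's top face, 32 mm above the bench, axes turning with it. The turntable is 196 mm across over its rim teeth; its four sockets (round rims 47 mm across outside, 40 mm inside, 15 mm high) lie 60 mm from the axis, on this point's +x, +y, -x and -y

How it is judged:
On the way:
1. the tallest vial stands at the reader with the carousel in its detent, the shield still open (horizontal distance between vial_tall and read_spot below 0.009 m and (angle between the x axis of grip_post and the x axis of carousel, either way round below 0.05 rad or angle between the x axis of grip_post and the x axis of carousel, either way round above 1.52 rad) and value of joint shield above 0.06 m), for 0.2 s.
At the end, for the whole second after the job is handed in: The tallest vial stands within 9 mm of the read spot, the turntable is at rest within 0.05 rad (3 degrees) of a detent, the shield is shut to within 5 mm of its end stop, and all three vials stand upright (within 0.12 rad) on the floor of their sockets (horizontal distance between vial_tall and read_spot below 0.009 m and (angle between the x axis of grip_post and the x axis of carousel, either way round below 0.05 rad or angle between the x axis of grip_post and the x axis of carousel, either way round above 1.52 rad) and value of joint shield below 0.005 m and angle between each of vial_tall, vial_mid, vial_short's own z axis and vertical below 0.12 rad and z of vial_tall in the frame of carousel between 0.028 and 0.038 m and z of vial_mid in the frame of carousel between 0.028 and 0.038 m and z of vial_short in the frame of carousel between 0.028 and 0.038 m and velocity of joint turntable between -0.05 and 0.05 rad/s); the robot touches nothing.
It fails at once if a vial is tipped or pulled out (angle between any of vial_tall, vial_mid, vial_short's own z axis and vertical above 0.4 rad or height (world z) of any of vial_tall, vial_mid, vial_short above 0.05 m).
It fails at once if the rack, the opener or the tray is moved by more than 20 mm (distance of any of rack, opener, tray from where it was at the start of the episode above 0.02 m).
It also fails if it takes over 58 s, if anything falls off the work surface, if the arm or the gripper's body presses on something with over 40 N, if the wrist force passes 120 N, or if a joint passes its speed limit or range.

## Working session

There is one attempt and no reset: what is moved stays moved. The work goes in short steps, Python scripts to look and compute and a tool call to move; the robot and the scene stay as the last step left them, time stands still between calls to the robot, and variables do not carry over. Pictures are saved under pics/ and viewed, at most 10 in all, crops included, and the job is handed in when it is done.

Besides the shell and the picture viewer there is one more tool, called after "Call:" as a command line: name --pt "numbers of a row" for each row, then --argument value for the rest. send_rows: Moves the arm, as the interface text tells. Scaled input: -1 to 1 covers 15 cm each way for a shift and 45 degrees each way for a turn. Its arguments: {"type":"object","properties":{"increments":{"type":"array"},"grip":{"type":"number"}},"required":["increments"]}

```bash
mkdir -p pics; ls
python3 - <<'E'
from workcell import *
import cv2,numpy as np,pickle
s=sense();print(s['t'],s['tcp_pos'],s['ee_rot'],s['opening'])
d={}
for n in ['top','side']:
    im,dp=get_image(n);ci=camera_info(n);d[n]=(im,dp,ci);cv2.imwrite(f'pics/{n}0.png',im)
    print(n,ci['intrinsics'],ci['pose'],{k:v for k,v in ci.items() if k not in('intrinsics','pose')})
pickle.dump(d,open('d0.pkl','wb'))
E
```

```text
pics
0.0 [0.23971758 0.57693317 0.30333211] [-7.38775584e-05  1.95615583e-01  9.80680493e-01 -5.55986078e-04] 0.08544744869687534
top [[496.93700707   0.         316.27054624]
 [  0.         496.93700707 197.39356398]
 [  0.           0.           1.        ]] [[ 0.02789222  0.9929519  -0.1151892   0.42160604]
 [-0.99959489  0.02835891  0.00241435 -0.03629774]
 [ 0.00566397  0.11507519  0.99334064  1.5691946 ]
 [ 0.          0.          0.          1.        ]] {}
side [[416.98811654   0.         323.5159867 ]
 [  0.         416.98811654 190.06545988]
 [  0.           0.           1.        ]] [[ 0.72963078  0.40162871 -0.55347384  0.04120021]
 [-0.68382098  0.42226977 -0.59504379 -0.62553264]
 [-0.0052714   0.81263929  0.58274317  0.68747472]
 [ 0.          0.          0.          1.        ]] {}
```

View pics/top0.png

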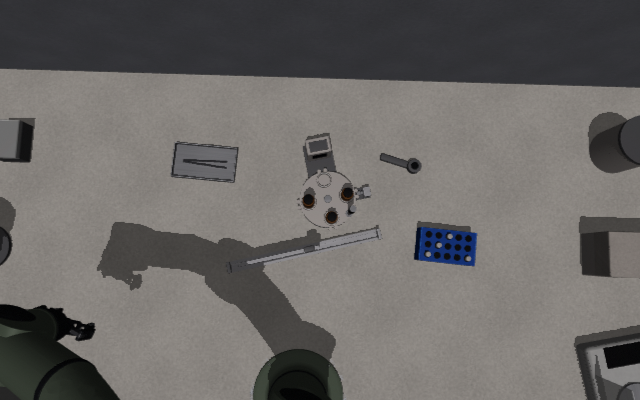

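View pics/side0.png

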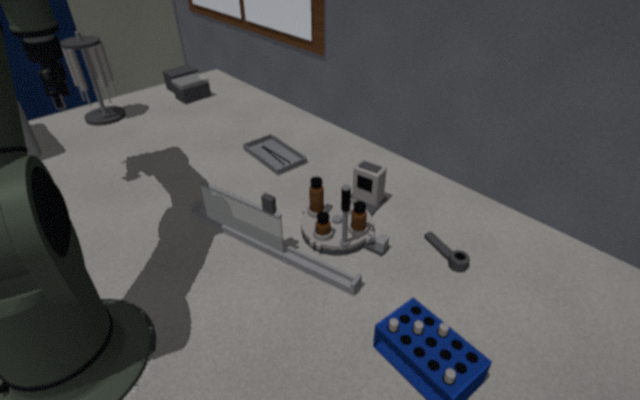

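The top view shows the carousel axis at about (327,198), with the reader head at (318,147). The tall vial is at (308,201), the mid vial at (347,193) and the short vial at (331,216). The side view confirms the tall vial is on the carousel's +y side (316,195) and the post on the near right (346,200). The track runs from (230,267) to (380,233) in the top view. The turntable therefore has to turn by -90°. Next I'll measure.

```bash
cat > h.py <<'E'
import numpy as np,cv2,pickle
def ray(ci,u,v):
    K=ci['intrinsics'];P=ci['pose']
    d=np.array([(u-K[0,2])/K[0,0],-(v-K[1,2])/K[1,1],-1.]);return P[:3,3],P[:3,:3]@d
def onz(ci,u,v,z):
    o,d=ray(ci,u,v);return o+d*(z-o[2])/d[2]
def two(c1,p1,c2,p2):
    o1,d1=ray(c1,*p1);o2,d2=ray(c2,*p2)
    t=np.linalg.lstsq(np.stack([d1,-d2],1),o2-o1,rcond=None)[0]
    a=o1+t[0]*d1;b=o2+t[1]*d2;return (a+b)/2,np.linalg.norm(a-b)
def proj(ci,p):
    P=ci['pose'];K=ci['intrinsics'];c=P[:3,:3].T@(np.array(p)-P[:3,3])
    return K[0,0]*c[0]/-c[2]+K[0,2],K[1,1]*-c[1]/-c[2]+K[1,2]
E
python3 - <<'E'
from h import *
d=pickle.load(open('d0.pkl','rb'))
t=d['top'][0][125:285,220:400];s=d['side'][0][150:300,190:400]
cv2.imwrite('pics/tc.png',cv2.resize(t,None,fx=3.7,fy=3.7,interpolation=cv2.INTER_CUBIC))
cv2.imwrite('pics/sc.png',cv2.resize(s,None,fx=3.8,fy=3.8,interpolation=cv2.INTER_CUBIC))
E
```

```text
(no output)
```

View pics/tc.png

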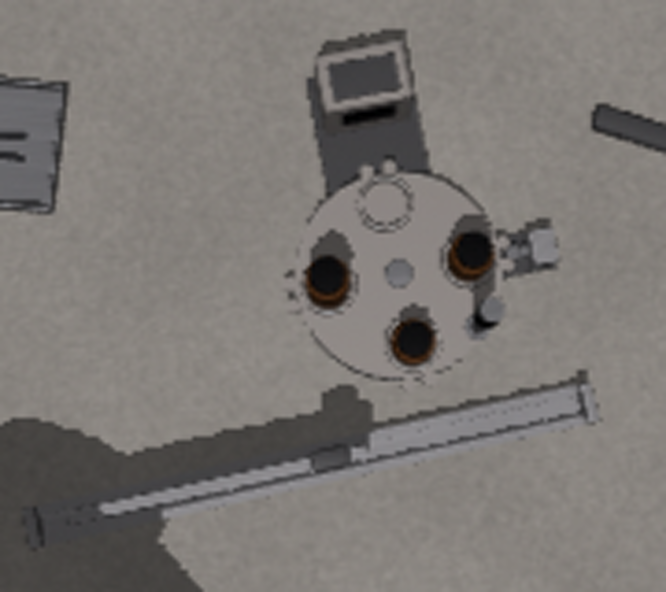

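View pics/sc.png

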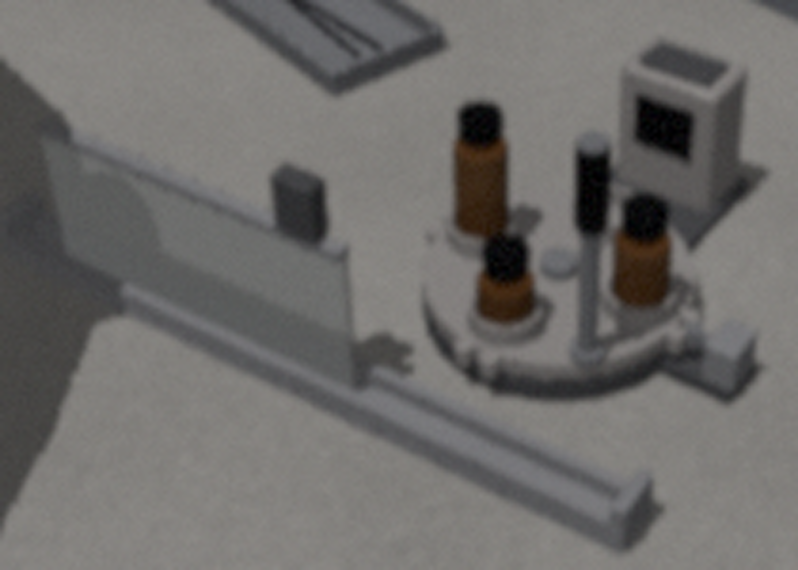

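The crops (top scale 3.7, side scale 3.8) show these points:
- **Top crop:** hub at (399,272), post cap at (490,308), handle at (331,457), tall vial cap at (328,276), track ends at (33,527) and (587,400).
- **Side crop:** post cap at (593,143), handle top at (300,175).

Run:
```python
from h import *
d=pickle.load(open('d0.pkl','rb'));T=d['top'][2];S=d['side'][2]
t=lambda x,y:((x+.5)/3.7-.5+220,(y+.5)/3.7-.5+125)
s=lambda x,y:((x+.5)/3.8-.5+190,(y+.5)/3.8-.5+150)
np.set_printoptions(precision=4,suppress=True)
ax=onz(T,*t(399,272),.036);print('axis',ax, onz(S,*s(559,263),.036))
cap=onz(T,*t(490,308),.19);print('cap',cap,onz(S,*s(593,143),.19),two(T,t(490,308),S,s(593,143)))
v=(cap-ax)[:2];print('r',np.linalg.norm(v),'yaw',np.degrees(np.arctan2(v[1],v[0]))+135)
E=onz(T,*t(386,203),.047)-ax;print('empty socket',np.linalg.norm(E[:2]),np.degrees(np.arctan2(E[1],E[0])))
for n,p,h in [('tall',(328,274),.132),('mid',(472,250),.110),('short',(412,341),.092)]:
    E=onz(T,*t(*p),h)-ax;print(n,np.linalg.norm(E[:2]),np.degrees(np.arctan2(E[1],E[0])))
print('handle',onz(T,*t(331,456),.16),onz(S,*s(300,175),.16))
a=onz(T,*t(33,527),.035);b=onz(T,*t(587,400),.035);v=a-b;print('track',a,b,np.linalg.norm(v),np.degrees(np.arctan2(-v[0],v[1])))
# handle depth points
P=T['pose'];dp=d['top'][1]
for n,(x,y) in {'handle':(331,457),'cap':(490,308),'tall':(328,274),'table':(360,250)}.items():
    u,vv=t(x,y);u,vv=round(u),round(vv);o,dd=ray(T,u,vv);print(n,o+dd*dp[vv,u])
```

```text
axis [ 0.598  -0.0749  0.036 ] [ 0.6008 -0.0707  0.036 ]
cap [ 0.555  -0.1402  0.19  ] [ 0.5537 -0.1419  0.19  ] (array([ 0.5552, -0.1404,  0.1885]), np.float64(0.00010273997806126632))
r 0.07828355461377477 yaw 11.628556059225247
empty socket 0.057926614372197226 12.58896978616218
tall 0.05992031911844543 103.73180871196256
mid 0.05713118256875329 -79.03656679193318
short 0.06293129647292063 -170.42119772943843
handle [ 0.4411 -0.0235  0.16  ] [ 0.4432 -0.0212  0.16  ]
track [0.3776 0.2219 0.035 ] [ 0.4952 -0.2343  0.035 ] 0.4711142348624116 14.454499288363147
handle [ 0.4408 -0.0232  0.1543]
cap [ 0.5549 -0.1403  0.1869]
tall [ 0.5827 -0.0159  0.1336]
table [ 0.6164 -0.0418  0.0358]
```

```bash
cat >> h.py <<'E'
from scipy.spatial.transform import Rotation as Ro
def pose():
    from workcell import sense
    s=sense();q=s['ee_rot'];R=Ro.from_quat([q[1],q[2],q[3],q[0]]).as_matrix()
    return s,np.array(s['tcp_pos']),R
def plan(wps,p=None,R=None):
    """wps: list of (x,y,z,yaw_of_tool_y_deg); 5 per call; prints normalised rows"""
    if p is None: _,p,R=pose()
    for i in range(0,len(wps),5):
        rows=[]
        y0=np.degrees(np.arctan2(R[1,1],R[0,1]))
        for w in wps[i:i+5]:
            d=R.T@(np.array(w[:3])-p)/.15
            r=-((w[3]-y0+180)%360-180)/45
            rows.append([round(float(k),3) for k in (*d,r)])
        print(str(rows), 'BAD' if np.abs(rows).max()>1 else '')
        l=rows[-1];p=p+R@np.array(l[:3])*.15;R=R@Ro.from_euler('z',l[3]*45,degrees=True).as_matrix()
    print('end',p.round(4))
def lin(a,b,n): return [tuple(np.array(a)+(np.array(b)-np.array(a))*(k+1)/n) for k in range(n)]
E
python3 - <<'E'
from h import *
s,p,R=pose();y0=67.4
w1=(.42,.40,.3,40);w2=(.50,.13,.3,5);w3=(.555,-.14,.3,-33)
plan(lin((*p,y0),w1,10)+lin(w1,w2,10)+lin(w2,w3,10))
E
```

```text
[[-0.156, -0.063, 0.002, 0.062], [-0.312, -0.126, 0.005, 0.123], [-0.469, -0.188, 0.007, 0.183], [-0.625, -0.251, 0.009, 0.244], [-0.781, -0.314, 0.012, 0.305]] 
[[-0.167, -0.024, 0.002, 0.061], [-0.333, -0.048, 0.004, 0.122], [-0.5, -0.072, 0.007, 0.183], [-0.667, -0.096, 0.009, 0.244], [-0.834, -0.12, 0.011, 0.305]] 
[[-0.172, -0.075, 0.0, 0.077], [-0.344, -0.149, 0.001, 0.155], [-0.516, -0.224, 0.001, 0.233], [-0.688, -0.299, 0.001, 0.311], [-0.86, -0.374, 0.001, 0.389]] 
[[-0.187, -0.019, 0.0, 0.077], [-0.374, -0.039, 0.0, 0.155], [-0.56, -0.058, 0.001, 0.233], [-0.747, -0.078, 0.001, 0.311], [-0.934, -0.097, 0.001, 0.388]] 
[[-0.183, 0.02, 0.0, 0.085], [-0.365, 0.041, 0.0, 0.169], [-0.548, 0.062, 0.0, 0.254], [-0.73, 0.083, 0.001, 0.338], [-0.913, 0.103, 0.001, 0.423]] 
[[-0.165, 0.079, -0.0, 0.084], [-0.331, 0.159, 0.0, 0.169], [-0.497, 0.238, 0.0, 0.253], [-0.663, 0.317, 0.0, 0.337], [-0.828, 0.396, 0.001, 0.422]] 
end [ 0.555  -0.14    0.2999]
```

Call:
send_rows --pt "-0.16 -0.06 0 0.06" --pt "-0.31 -0.13 0 0.12" --pt "-0.47 -0.19 0 0.18" --pt "-0.63 -0.25 0 0.24" --pt "-0.78 -0.31 0.01 0.3"

```text
t: 0.6
tcp_pos: [0.3321, 0.4873, 0.3027]
ee_rot: [0.0, 0.312, 0.95, 0.0]
wrist_force: [0.4, 0.5, -0.1]
opening: 0.0853
grasp_force: 0.0
```

Call:
send_rows --pt "-0.17 -0.02 0 0.06" --pt "-0.33 -0.05 0 0.12" --pt "-0.5 -0.07 0 0.18" --pt "-0.67 -0.1 0 0.24" --pt "-0.83 -0.12 0.01 0.3"

```text
t: 1.1
tcp_pos: [0.4216, 0.3995, 0.3011]
ee_rot: [0.0, 0.421, 0.907, 0.0]
wrist_force: [-0.2, -0.2, -0.1]
opening: 0.0855
grasp_force: 0.0
```

Call:
send_rows --pt "-0.17 -0.08 0 0.08" --pt "-0.34 -0.15 0 0.16" --pt "-0.52 -0.22 0 0.23" --pt "-0.69 -0.3 0 0.31" --pt "-0.86 -0.37 0 0.39"

```text
t: 1.6
tcp_pos: [0.4619, 0.2649, 0.3011]
ee_rot: [-0.0, 0.555, 0.832, 0.0]
wrist_force: [0.8, -0.5, -0.2]
opening: 0.0852
grasp_force: 0.0
```

Call:
send_rows --pt "-0.19 -0.02 0 0.08" --pt "-0.37 -0.04 0 0.16" --pt "-0.56 -0.06 0 0.23" --pt "-0.75 -0.08 0 0.31" --pt "-0.93 -0.1 0 0.39"

```text
t: 2.1
tcp_pos: [0.502, 0.1305, 0.3011]
ee_rot: [0.0, 0.676, 0.737, 0.0]
wrist_force: [0.1, 0.6, 1.1]
opening: 0.0849
grasp_force: 0.0
```

Call:
send_rows --pt "-0.18 0.02 0 0.09" --pt "-0.37 0.04 0 0.17" --pt "-0.55 0.06 0 0.25" --pt "-0.73 0.08 0 0.34" --pt "-0.91 0.1 0 0.42"

```text
t: 2.6
tcp_pos: [0.5292, -0.0038, 0.301]
ee_rot: [-0.0, 0.787, 0.616, 0.0]
wrist_force: [-0.6, 0.8, 0.0]
opening: 0.0853
grasp_force: 0.0
```

Call:
send_rows --pt "-0.16 0.08 0 0.08" --pt "-0.33 0.16 0 0.17" --pt "-0.5 0.24 0 0.25" --pt "-0.66 0.32 0 0.34" --pt "-0.83 0.4 0 0.42"

```text
t: 3.1
tcp_pos: [0.5582, -0.1387, 0.301]
ee_rot: [-0.0, 0.878, 0.479, 0.0]
wrist_force: [0.7, 0.3, -0.0]
opening: 0.0853
grasp_force: 0.0
```

Run:
```python
from workcell import *
import cv2,pickle
ci=camera_info('wrist');im,dp=get_image('wrist');pickle.dump((im,dp,ci),open('w1.pkl','wb'));cv2.imwrite('pics/w1.png',im)
print(ci);s=sense();print(s['t'],s['tcp_pos'],s['ee_rot'],s['q'])
```

```text
{'intrinsics': array([[309.70691629,   0.        , 318.19826859],
       [  0.        , 309.70691629, 204.63291512],
       [  0.        ,   0.        ,   1.        ]]), 'pose': array([[ 8.40569763e-01,  5.19251805e-01,  1.54337411e-01,
         5.98045898e-01],
       [-5.41703255e-01,  8.05856637e-01,  2.39066234e-01,
        -7.85205985e-02],
       [-2.38252747e-04, -2.84556926e-01,  9.58659115e-01,
         3.70301634e-01],
       [ 0.00000000e+00,  0.00000000e+00,  0.00000000e+00,
         1.00000000e+00]])}
3.15 [ 0.55823247 -0.14329248  0.30130218] [ 1.20825287e-03  8.79759284e-01  4.75417832e-01 -1.67019186e-04] [-0.2242168   0.49746477  0.53069159  1.75611257 -0.29533997  0.96689694
 -0.15726351]
```

View pics/w1.png

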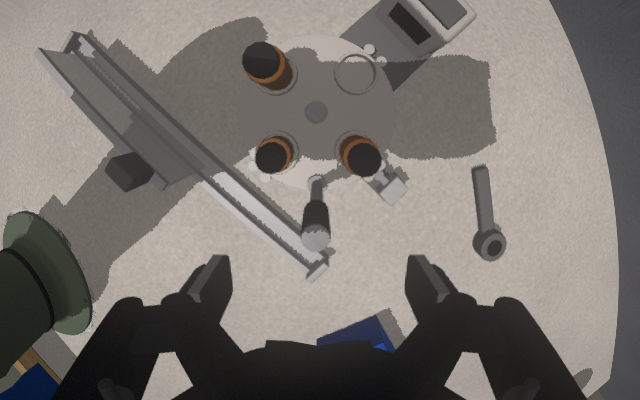

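The wrist view shows the post cap at (316,240) centred between the fingertips (225,260) and (410,260). The hub is at (316,112), the empty socket at (355,74) and the handle top at about (126,165).

```bash
cat >> h.py <<'E'
def wz(ci,u,v,z):
    K=ci['intrinsics'];P=ci['pose'];a=np.array([u-K[0,2],v-K[1,2]]);r=np.linalg.norm(a);th=r/K[0,0]
    d=np.array([np.sin(th)*a[0]/r,-np.sin(th)*a[1]/r,-np.cos(th)]);d=P[:3,:3]@d;o=P[:3,3]
    return o+d*(z-o[2])/d[2]
E
python3 - <<'E'
from h import *
np.set_printoptions(precision=4,suppress=True)
im,dp,ci=pickle.load(open('w1.pkl','rb'))
cap=wz(ci,316,240,.19);ax=wz(ci,316,112,.036);print('cap',cap,'hub',ax)
v=(cap-ax)[:2];print(np.linalg.norm(v),np.degrees(np.arctan2(v[1],v[0]))+135)
e=(wz(ci,355,74,.047)-ax)[:2];print(np.linalg.norm(e),np.degrees(np.arctan2(e[1],e[0])))
print('handle top',wz(ci,126,160,.16))
# two-call arrival above grasp
E
```

```text
cap [ 0.5552 -0.1423  0.19  ] hub [ 0.5979 -0.0742  0.036 ]
0.08034997487602967 12.903744813498975
0.05697335896798662 12.419009265850669
handle top [ 0.4573 -0.0187  0.16  ]
```

Run:
```python
from h import *
s,p,R=pose();print(p)
A=(.5549,-.1415,.219,-33);B=(.5549,-.1415,.26,-33)
plan(lin((p[0],p[1],p[2],-33),B,3)+[B]*2+lin(B,A,4)+[A])
th=np.arange(0,93.1,3)[1:]
ax=np.array([.598,-.0745])
W=[A]*5
for t in list(th[:30])+[91.5]*5:
    a=np.radians(237.3-t);W.append((ax[0]+.08*np.cos(a),ax[1]+.08*np.sin(a),.219,-33-t))
print('arc');y=np.radians(-33);c,sn=np.cos(y),np.sin(y)
R0=np.array([[-sn,c,0],[c,sn,0],[0,0,-1]]); print(np.linalg.det(R0))
plan(W,np.array(A[:3]),R0)
```

```text
[ 0.55823247 -0.14329248  0.30130218]
[[-0.001, -0.009, 0.092, -0.005], [-0.001, -0.017, 0.184, -0.005], [-0.002, -0.026, 0.275, -0.005], [-0.002, -0.026, 0.275, -0.005], [-0.002, -0.026, 0.275, -0.005]] 
[[0.0, 0.0, 0.069, -0.0], [0.0, 0.0, 0.137, -0.0], [0.001, -0.0, 0.205, -0.0], [0.001, -0.0, 0.274, -0.0], [0.001, -0.0, 0.274, -0.0]] 
end [ 0.555  -0.1415  0.2189]
arc
0.9999999999999999
[[0.0, 0.0, 0.0, -0.0], [0.0, 0.0, 0.0, -0.0], [0.0, 0.0, 0.0, -0.0], [0.0, 0.0, 0.0, -0.0], [0.0, 0.0, 0.0, -0.0]] 
[[-0.002, -0.027, 0.0, 0.067], [0.0, -0.055, 0.0, 0.133], [0.004, -0.083, 0.0, 0.2], [0.009, -0.11, 0.0, 0.267], [0.015, -0.138, 0.0, 0.333]] 
[[0.001, -0.028, 0.0, 0.067], [0.003, -0.055, 0.0, 0.134], [0.006, -0.083, 0.0, 0.2], [0.011, -0.111, 0.0, 0.267], [0.018, -0.138, 0.0, 0.334]] 
[[0.0, -0.028, 0.0, 0.066], [0.002, -0.056, 0.0, 0.133], [0.006, -0.083, 0.0, 0.2], [0.011, -0.111, 0.0, 0.266], [0.017, -0.138, 0.0, 0.333]] 
[[0.001, -0.028, 0.0, 0.067], [0.003, -0.056, 0.0, 0.133], [0.006, -0.083, 0.0, 0.2], [0.011, -0.111, 0.0, 0.267], [0.018, -0.138, 0.0, 0.333]] 
[[0.0, -0.028, 0.0, 0.067], [0.002, -0.056, 0.0, 0.134], [0.006, -0.084, 0.0, 0.2], [0.011, -0.111, 0.0, 0.267], [0.017, -0.138, 0.0, 0.334]] 
[[0.001, -0.028, 0.0, 0.066], [0.003, -0.056, 0.0, 0.133], [0.006, -0.084, 0.0, 0.2], [0.011, -0.111, 0.0, 0.266], [0.018, -0.138, 0.0, 0.333]] 
[[-0.0, -0.014, 0.0, 0.033], [-0.0, -0.014, 0.0, 0.033], [-0.0, -0.014, 0.0, 0.033], [-0.0, -0.014, 0.0, 0.033], [-0.0, -0.014, 0.0, 0.033]] 
end [ 0.5319 -0.0296  0.219 ]
```

Call:
send_rows --pt "0 -0.01 0.09 0" --pt "0 -0.02 0.18 0" --pt "0 -0.026 0.275 0" --pt "0 -0.026 0.275 0" --pt "0 -0.026 0.275 0"

```text
t: 3.65
tcp_pos: [0.5551, -0.1341, 0.2594]
ee_rot: [-0.0, 0.876, 0.481, -0.0]
wrist_force: [0.5, -0.5, -0.2]
opening: 0.0854
grasp_force: 0.0
```

Call:
send_rows --pt "0 0 0.07 0" --pt "0 0 0.14 0" --pt "0 0 0.2 0" --pt "0 0 0.27 0" --pt "0 0 0.27 0"

```text
t: 4.15
tcp_pos: [0.5548, -0.1344, 0.2176]
ee_rot: [-0.001, 0.877, 0.481, -0.001]
wrist_force: [-0.9, -0.3, -0.0]
opening: 0.0857
grasp_force: 0.0
```

Call:
send_rows --pt "0 0 0 0" --pt "0 0 0 0" --pt "0 0 0 0" --pt "0 0 0 0" --pt "0 0 0 0" --grip 25

```text
t: 4.65
tcp_pos: [0.5555, -0.1346, 0.2194]
ee_rot: [0.0, 0.877, 0.481, 0.0]
wrist_force: [0.1, -0.4, 0.2]
opening: 0.0251
grasp_force: 0.2
```

Run:
```python
from workcell import *
import cv2,pickle
from h import wz
s=sense();print(s['t'],s['tcp_pos'],s['ee_rot'])
ci=camera_info('wrist');im,dp=get_image('wrist');pickle.dump((im,dp,ci),open('w2.pkl','wb'));cv2.imwrite('pics/w2.png',im[100:400,120:520])
s=sense();print(s['t'],s['tcp_pos'],s['wrist_force'],s['joint_vel'].round(3) if hasattr(s['joint_vel'],'round') else s['joint_vel'])
```

```text
4.65 [ 0.55550285 -0.134608    0.21939299] [1.43853996e-04 8.76579260e-01 4.81257459e-01 1.96849948e-04]
4.7 [ 0.55546148 -0.13462741  0.21932081] [-0.06847871 -0.06777125 -0.01769278] [ 0.001  0.     0.     0.003  0.001  0.001 -0.001]
```

View pics/w2.png

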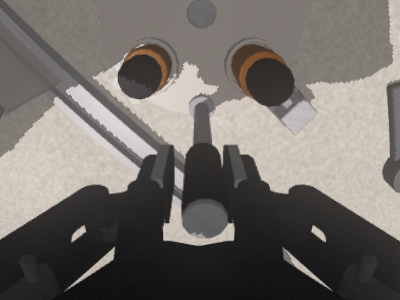

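The fingers straddle the sleeve, with the cap at full-image (325,317), so the post sits slightly outward of the pad centres. I'll recompute the post position from this settled pose.

Run:
```python
from h import *
im,dp,ci=pickle.load(open('w2.pkl','rb'))
print(wz(ci,325,317,.19),'foot',wz(ci,320,203,.04),'hub',wz(ci,321,113,.036))
s,p,R=pose();c=wz(ci,325,317,.19)
print(R.T@(c-p))
plan([(.5552,-.1412,.219,-33)]*5)
```

```text
[ 0.55685279 -0.13907751  0.19      ] foot [ 0.55737965 -0.13610674  0.04      ] hub [ 0.59786913 -0.07389539  0.036     ]
[-0.00301091  0.00355281  0.02932168]
[[-0.038, 0.022, 0.002, 0.012], [-0.038, 0.022, 0.002, 0.012], [-0.038, 0.022, 0.002, 0.012], [-0.038, 0.022, 0.002, 0.012], [-0.038, 0.022, 0.002, 0.012]] 
end [ 0.5552 -0.1412  0.219 ]
```

Call:
send_rows --pt "-0.01 0.01 0 0" --pt "-0.02 0.015 0 0" --pt "-0.03 0.015 0 0.01" --pt "-0.03 0.015 0 0.01" --pt "-0.03 0.015 0 0.01"

```text
t: 5.2
tcp_pos: [0.5548, -0.1397, 0.2192]
ee_rot: [-0.0, 0.879, 0.478, -0.0]
wrist_force: [0.4, -1.1, -1.0]
opening: 0.0248
grasp_force: 0.0
```

Call:
send_rows --pt "0 -0.028 0 0.067" --pt "0 -0.055 0 0.133" --pt "0.004 -0.083 0 0.2" --pt "0.009 -0.11 0 0.267" --pt "0.015 -0.138 0 0.333"

```text
t: 5.7
tcp_pos: [0.5386, -0.1263, 0.2192]
ee_rot: [-0.0, 0.934, 0.358, -0.0]
wrist_force: [-0.9, 0.6, 0.2]
opening: 0.025
grasp_force: 0.0
```

Call:
send_rows --pt "0 -0.028 0 0.067" --pt "0.003 -0.055 0 0.133" --pt "0.006 -0.083 0 0.2" --pt "0.011 -0.111 0 0.267" --pt "0.018 -0.138 0 0.333"

```text
t: 6.2
tcp_pos: [0.5268, -0.1092, 0.2192]
ee_rot: [0.0, 0.972, 0.233, 0.0]
wrist_force: [0.9, -0.2, -0.2]
opening: 0.0249
grasp_force: 0.4
```

Call:
send_rows --pt "0 -0.028 0 0.067" --pt "0.003 -0.055 0 0.133" --pt "0.006 -0.083 0 0.2" --pt "0.011 -0.111 0 0.267" --pt "0.018 -0.138 0 0.333"

```text
t: 6.7
tcp_pos: [0.5198, -0.0895, 0.2192]
ee_rot: [0.0, 0.995, 0.105, 0.0]
wrist_force: [-0.4, -0.2, 0.4]
opening: 0.025
grasp_force: 0.4
```

Call:
send_rows --pt "0 -0.028 0 0.067" --pt "0.003 -0.055 0 0.133" --pt "0.006 -0.083 0 0.2" --pt "0.011 -0.111 0 0.267" --pt "0.018 -0.138 0 0.333"

```text
t: 7.2
tcp_pos: [0.5181, -0.0687, 0.2192]
ee_rot: [0.0, 1.0, -0.026, 0.0]
wrist_force: [0.3, -0.7, 0.1]
opening: 0.0251
grasp_force: 0.4
```

Run:
```python
from h import *
from workcell import *
s,p,R=pose();print(s['t'],p,s['q'],s['wrist_force'])
ci=camera_info('wrist');im,dp=get_image('wrist');cv2.imwrite('pics/w3.png',im)
pickle.dump((im,dp,ci),open('w3.pkl','wb'))
v=p[:2]-[.598,-.0745];print(np.linalg.norm(v),np.degrees(np.arctan2(v[1],v[0]))%360,np.degrees(np.arctan2(R[1,1],R[0,1])))
```

```text
7.2 [ 0.51812114 -0.06865214  0.21921968] [-0.5243606   0.61271523  0.77436924  1.97448597 -0.59767519  0.79604063
 -1.02784183] [ 0.31906934 -0.67791167  0.10521867]
0.08009263454724012 175.81289701734673 -92.97492387518251
```

View pics/w3.png

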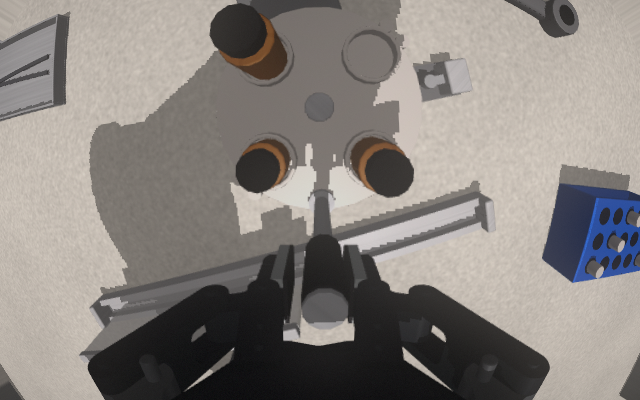

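The post is caged at (325,305), all three vials are standing, and the table has turned about 60°. I'll continue the arc.

Call:
send_rows --pt "0 -0.028 0 0.067" --pt "0.003 -0.055 0 0.133" --pt "0.006 -0.083 0 0.2" --pt "0.011 -0.111 0 0.267" --pt "0.018 -0.138 0 0.333"

```text
t: 7.75
tcp_pos: [0.5219, -0.0482, 0.2192]
ee_rot: [0.0, 0.988, -0.155, 0.0]
wrist_force: [-0.8, -0.2, 0.6]
opening: 0.0249
grasp_force: 0.4
```

Call:
send_rows --pt "0 -0.028 0 0.067" --pt "0.003 -0.055 0 0.133" --pt "0.006 -0.083 0 0.2" --pt "0.011 -0.111 0 0.267" --pt "0.018 -0.138 0 0.333"

```text
t: 8.25
tcp_pos: [0.5308, -0.0293, 0.2191]
ee_rot: [-0.0, 0.959, -0.283, -0.0]
wrist_force: [-0.6, 0.0, -0.7]
opening: 0.0254
grasp_force: 0.0
```

Run:
```python
from h import *
from workcell import *
s,p,R=pose();print(s['t'],p,s['q'],s['wrist_force'])
ci=camera_info('wrist');im,dp=get_image('wrist');cv2.imwrite('pics/w4.png',im)
pickle.dump((im,dp,ci),open('w4.pkl','wb'))
v=p[:2]-[.598,-.0745];print(np.linalg.norm(v),np.degrees(np.arctan2(v[1],v[0]))%360,np.degrees(np.arctan2(R[1,1],R[0,1])))
```

```text
8.25 [ 0.53080697 -0.02926858  0.21914608] [-0.67292962  0.69180697  0.91675368  1.95495713 -0.72761695  0.86534709
 -1.50613751] [-0.57633624  0.01547441 -0.67197573]
0.08099866583769774 146.05327858616894 -122.87645886362426
```

View pics/w4.png

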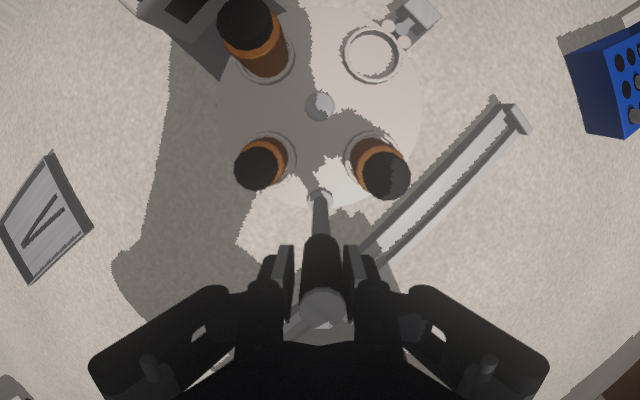

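Grasp force is zero, which suggests the detent clicked in; the tall vial (248,25) is by the reader. I'll release, lift, and check from the top camera.

Call:
send_rows --pt "0 0 0 0" --pt "0 0 0 0" --pt "0 0 0 0" --pt "0 0 -0.02 0" --pt "0 0 -0.1 0" --grip 60

```text
t: 8.8
tcp_pos: [0.5303, -0.0296, 0.2341]
ee_rot: [0.0, 0.959, -0.283, -0.001]
wrist_force: [0.3, -0.2, 0.2]
opening: 0.06
grasp_force: 0.0
```

Call:
send_rows --pt "0 0 -0.15 -0.1" --pt "0 0 -0.3 -0.25" --pt "0 0 -0.45 -0.4" --pt "0 0 -0.6 -0.55" --pt "0 0 -0.6 -0.7"

```text
t: 9.3
tcp_pos: [0.5315, -0.0301, 0.3275]
ee_rot: [-0.0, 1.0, -0.009, 0.002]
wrist_force: [0.1, -0.8, -0.7]
opening: 0.06
grasp_force: 0.0
```

Run:
```python
from h import *
from workcell import *
s,p,R=pose();print(s['t'],p,np.degrees(np.arctan2(R[1,1],R[0,1])))
ci=camera_info('wrist');im,dp=get_image('wrist')
pickle.dump((im,dp,ci),open('w5.pkl','wb'))
S=camera_info('side');si,_=get_image('side')
a=np.zeros((480,800,3),np.uint8)
a[:250,:400]=cv2.resize(im,(400,250));c=cv2.resize(si[150:300,190:400],(560,400))
cv2.imwrite('pics/w5.png',np.hstack([im,cv2.resize(si[150:300,190:400],(560,400))])[:, :])
b=np.zeros((600,800,3),np.uint8);b[:400,:640]=im;b[400:,:]=0
cv2.imwrite('pics/w5.png',im);cv2.imwrite('pics/s5.png',cv2.resize(si[150:300,190:400],None,fx=3.8,fy=3.8,interpolation=cv2.INTER_CUBIC))
pickle.dump((si,S),open('s5.pkl','wb'))
h=(.442,-.022,.24,-75.6)
plan(lin((*p,np.degrees(np.arctan2(R[1,1],R[0,1]))),(.442,-.022,.26,-75.6),4)+[(.442,-.022,.26,-75.6)]+lin((.442,-.022,.26,-75.6),(.442,-.022,.204,-75.6),4)+[(.442,-.022,.204,-75.6)])
```

```text
9.3 [ 0.53145384 -0.03007695  0.32749411] -91.06786256530555
[[-0.145, -0.008, 0.099, -0.089], [-0.295, -0.018, 0.211, -0.175], [-0.444, -0.028, 0.324, -0.261], [-0.594, -0.038, 0.436, -0.347], [-0.594, -0.038, 0.436, -0.347]] 
[[0.0, -0.0, 0.093, 0.0], [-0.0, -0.0, 0.186, 0.0], [-0.0, -0.0, 0.28, 0.0], [-0.0, -0.0, 0.373, 0.0], [-0.0, -0.0, 0.373, 0.0]] 
end [ 0.4421 -0.022   0.204 ]
```

View pics/w5.png

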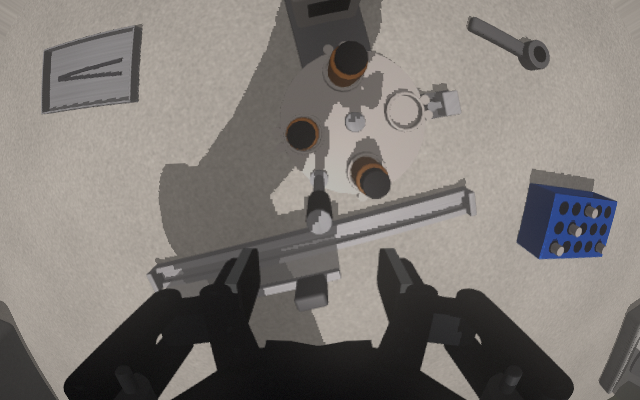

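View pics/s5.png

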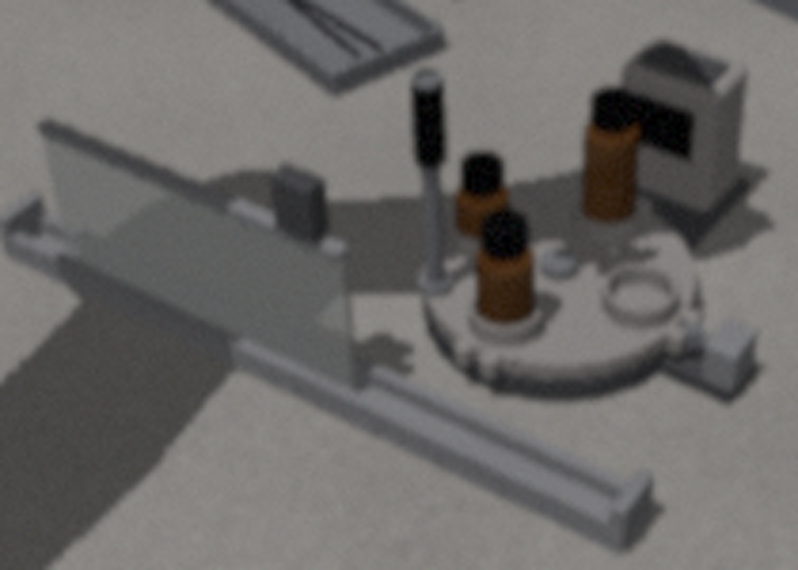

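Wrist view: the post cap is at (319,222), the hub at (355,122), the empty socket at (404,111) and the handle near (312,290). Side crop: the cap is at (427,77) and the tall vial stands in front of the reader window. All the vials are upright.

Run:
```python
from h import *
np.set_printoptions(precision=4,suppress=True)
im,dp,ci=pickle.load(open('w5.pkl','rb'));si,S=pickle.load(open('s5.pkl','rb'))
s=lambda x,y:((x+.5)/3.8-.5+190,(y+.5)/3.8-.5+150)
ax=np.array([.598,-.0745])
def rep(n,p,off,tgt):
    v=p[:2]-ax;print(n,p,'r',np.linalg.norm(v).round(4),'joint',((np.degrees(np.arctan2(v[1],v[0]))-12.3-off+180)%360-180).round(1))
rep('cap side',onz(S,*s(427,76),.19),-135,0)
rep('cap wrist',wz(ci,319,222,.19),-135,0)
rep('sock side',onz(S,*s(640,292),.047),0,0)
rep('sock wrist',wz(ci,404,111,.047),0,0)
print('hub',wz(ci,355,122,.036), 'handle side again',onz(S,*s(300,175),.16),'wrist',wz(ci,313,280,.16))
```

```text
cap side [ 0.5321 -0.0287  0.19  ] r 0.0802 joint -92.1
cap wrist [ 0.5308 -0.0313  0.19  ] r 0.0799 joint -90.0
sock side [ 0.608  -0.1345  0.047 ] r 0.0608 joint -92.9
sock wrist [ 0.6112 -0.1301  0.047 ] r 0.0571 joint -89.0
hub [ 0.5973 -0.0745  0.036 ] handle side again [ 0.4432 -0.0212  0.16  ] wrist [ 0.466  -0.0249  0.16  ]
```

Run:
```python
from h import *
im,dp,ci=pickle.load(open('w5.pkl','rb'));print(ci['pose'][:3,3])
for v in (292,300,306): print(wz(ci,313,v,.16))
g=im[255:325:4,285:345:5].mean(2).astype(int);print(g)
```

```text
[ 0.6042562  -0.03218868  0.3969918 ]
[ 0.45337737 -0.02458711  0.16      ]
[ 0.44462662 -0.02435403  0.16      ]
[ 0.43786157 -0.02417243  0.16      ]
[[ 82  94 110 110 110 109 108 105 107 106 106 159]
 [108 109 108 106 104 106 107 107 106 108 108 169]
 [ 87 104 105 103 103 107 106 107 107 107 107 166]
 [ 86 103 105 105 107 106 106 109 107 107 103 153]
 [ 87  89 106 104 103 105 104 102  82  76  97 146]
 [ 86  85 104 103  91  72  60  53  94 175 175 135]
 [ 86  76  74  54  51  53  53  56  60 174 169 165]
 [120 172 169  49  51  53  53  54  52 171 162 165]
 [168 168 145  51  51  53  54  55  53 163 169 168]
 [140  96  70  51  51  51  53  53  54 168 165 166]
 [ 98  97  54  50  51  62  75  93  65 163 164 167]
 [ 95  95  65  83 101 112 112 112  83 166 163 169]
 [ 97  96  82 105 106 106 106 105  98 167 167 162]
 [ 94  97  98  98  98  99  94 134 164 163 165 169]
 [ 98  98  96  91  99 101 164 164 164 169 162 164]
 [ 98  96  98 100  97 100 164 162 169 169 165 170]
 [ 94  95  95  99  98  99 149 166 165 169 165 162]
 [ 94  98  94  98 101 100 101 167 166 167 163 163]]
```

Call:
send_rows --pt "-0.15 0 0.1 -0.09" --pt "-0.3 -0.02 0.2 -0.17" --pt "-0.44 -0.03 0.32 -0.26" --pt "-0.59 -0.035 0.43 -0.35" --pt "-0.59 -0.035 0.43 -0.35"

```text
t: 9.9
tcp_pos: [0.4394, -0.0222, 0.2583]
ee_rot: [-0.0, 0.992, 0.125, -0.002]
wrist_force: [-0.2, -0.4, -0.0]
opening: 0.0601
grasp_force: 0.0
```

Call:
send_rows --pt "0 0 0 0" --pt "0 0 0 0" --pt "0 0 0 0" --pt "0 0 0 0" --pt "0 0 0 0"

```text
t: 10.4
tcp_pos: [0.4426, -0.0222, 0.2598]
ee_rot: [0.0, 0.992, 0.125, 0.0]
wrist_force: [-0.2, 0.0, -0.4]
opening: 0.06
grasp_force: 0.0
```

Run:
```python
from h import *
s,p,R=pose();y=np.degrees(np.arctan2(R[1,1],R[0,1]));print(s['t'],p,y)
plan(lin((*p,y),(.4425,-.0235,.204,-75.6),4)+[(.4425,-.0235,.204,-75.6)])
```

```text
10.4 [ 0.44261085 -0.02218684  0.2597524 ] -75.60707433887536
[[-0.001, 0.002, 0.093, -0.0], [-0.001, 0.004, 0.186, -0.0], [-0.002, 0.006, 0.279, -0.0], [-0.003, 0.008, 0.372, -0.0], [-0.003, 0.008, 0.372, -0.0]] 
end [ 0.4425 -0.0235  0.204 ]
```

Call:
send_rows --pt "0 0 0.09 0" --pt "0 0 0.19 0" --pt "0 0.01 0.28 0" --pt "0 0.01 0.37 0" --pt "0 0.01 0.37 0"

```text
t: 10.9
tcp_pos: [0.4423, -0.0237, 0.2032]
ee_rot: [0.0, 0.992, 0.125, -0.001]
wrist_force: [-0.4, 0.5, -0.2]
opening: 0.0594
grasp_force: 0.0
```

Call:
send_rows --pt "0 0 0 0" --pt "0 0 0 0" --pt "0 0 0 0" --pt "0 0 0 0" --pt "0 0 0 0" --grip 38

```text
t: 11.4
tcp_pos: [0.4428, -0.0235, 0.2044]
ee_rot: [-0.0, 0.992, 0.126, 0.0]
wrist_force: [0.2, -0.4, -0.3]
opening: 0.0378
grasp_force: 0.0
```

Call:
send_rows --pt "0 0.04 0 0" --pt "0 0.1 0 0" --pt "0 0.16 0 0" --pt "0 0.22 0 0" --pt "0 0.28 0 0"

```text
t: 11.9
tcp_pos: [0.4534, -0.0653, 0.2042]
ee_rot: [0.0, 0.992, 0.125, 0.0]
wrist_force: [-0.0, 2.9, 1.5]
opening: 0.0379
grasp_force: 0.9
```

Call:
send_rows --pt "0 0.07 0 0" --pt "0 0.14 0 0" --pt "0 0.21 0 0" --pt "0 0.28 0 0" --pt "0 0.35 0 0"

```text
t: 12.4
tcp_pos: [0.4664, -0.116, 0.2041]
ee_rot: [-0.0, 0.992, 0.125, -0.0]
wrist_force: [-1.7, 1.6, 1.5]
opening: 0.0378
grasp_force: 0.9
```

Call:
send_rows --pt "0 0.07 0 0" --pt "0 0.14 0 0" --pt "0 0.21 0 0" --pt "0 0.28 0 0" --pt "0 0.35 0 0"

```text
t: 12.9
tcp_pos: [0.4795, -0.1668, 0.2041]
ee_rot: [-0.0, 0.992, 0.126, -0.0]
wrist_force: [-1.5, 1.7, 0.1]
opening: 0.0384
grasp_force: 0.9
```

Call:
send_rows --pt "0 0.03 0 0" --pt "0 0.06 0 0" --pt "0 0.09 0 0" --pt "0 0.12 0 0" --pt "0 0.15 0 0"

```text
t: 13.4
tcp_pos: [0.485, -0.1879, 0.2041]
ee_rot: [-0.0, 0.992, 0.126, -0.0]
wrist_force: [-1.6, 1.5, 0.5]
opening: 0.0379
grasp_force: 0.8
```

Call:
send_rows --pt "0 0.015 0 0" --pt "0 0.03 0 0" --pt "0 0.045 0 0" --pt "0 0.06 0 0" --pt "0 0.07 0 0"

```text
t: 13.9
tcp_pos: [0.4876, -0.1981, 0.2041]
ee_rot: [0.0, 0.992, 0.126, -0.0]
wrist_force: [-2.0, 1.4, 0.1]
opening: 0.0384
grasp_force: 0.8
```

Call:
send_rows --pt "0 0.01 0 0" --pt "0 0.02 0 0" --pt "0 0.02 0 0" --pt "0 0.03 0 0" --pt "0 0.03 0 0"

```text
t: 14.4
tcp_pos: [0.4888, -0.2024, 0.2042]
ee_rot: [0.0, 0.992, 0.126, 0.0]
wrist_force: [-0.2, 0.1, 0.3]
opening: 0.0379
grasp_force: 0.0
```

Call:
send_rows --pt "0 0.01 0 0" --pt "0 0.02 0 0" --pt "0 0.025 0 0" --pt "0 0.03 0 0" --pt "0 0.035 0 0"

```text
t: 14.9
tcp_pos: [0.4893, -0.2034, 0.2038]
ee_rot: [-0.004, 0.992, 0.127, -0.001]
wrist_force: [-12.4, 32.6, 21.9]
opening: 0.0378
grasp_force: 17.5
```

Call:
send_rows --pt "0 0.005 0 0" --pt "0 0.01 0 0" --pt "0 0.015 0 0" --pt "0 0.02 0 0" --pt "0 0.025 0 0"

```text
t: 15.4
tcp_pos: [0.4896, -0.2041, 0.2035]
ee_rot: [-0.007, 0.992, 0.128, -0.002]
wrist_force: [-19.2, 54.0, 38.1]
opening: 0.038
grasp_force: 29.0
```

The door is on its stop (force jumped). I'll back off and lift.

Call:
send_rows --pt "0 -0.03 0 0" --pt "0 -0.06 0 0" --pt "0 -0.08 0 0" --pt "0 -0.08 0 0" --pt "0 -0.08 0 0"

```text
t: 15.9
tcp_pos: [0.4881, -0.1997, 0.2042]
ee_rot: [0.0, 0.992, 0.125, 0.0]
wrist_force: [-0.1, -0.5, 0.1]
opening: 0.038
grasp_force: 0.0
```

Call:
send_rows --pt "0 0 0 0" --pt "0 0 0 0" --pt "0 0 -0.1 0" --pt "0 0 -0.2 0" --pt "0 0 -0.35 0" --grip 50

```text
t: 16.4
tcp_pos: [0.4876, -0.1994, 0.2567]
ee_rot: [-0.0, 0.992, 0.125, -0.001]
wrist_force: [0.3, -0.3, 0.8]
opening: 0.0501
grasp_force: 0.0
```

Call:
send_rows --pt "0 0 -0.15 0" --pt "-0.1 0 -0.3 0" --pt "-0.2 0 -0.45 0" --pt "-0.2 0 -0.6 0" --pt "-0.2 0 -0.7 0"

```text
t: 16.9
tcp_pos: [0.4587, -0.2073, 0.3632]
ee_rot: [0.0, 0.992, 0.125, 0.001]
wrist_force: [-0.0, -0.6, -0.0]
opening: 0.0498
grasp_force: 0.0
```

Run:
```python
from h import *
from workcell import *
s,p,R=pose();print(s['t'],p,s['wrist_force'])
np.set_printoptions(precision=4,suppress=True)
ci=camera_info('wrist');im,dp=get_image('wrist');S=camera_info('side');si,sd=get_image('side');T=camera_info('top');ti,td=get_image('top')
pickle.dump((im,ci,si,S,sd,ti,T,td),open('e.pkl','wb'));cv2.imwrite('pics/e.png',ti)
# side depth cloud: cap of post (z .18-.195), amber vials, handle (z .15-.163)
K=S['intrinsics'];P=S['pose'];v,u=np.mgrid[0:400,0:640]
d=np.stack([(u-K[0,2])/K[0,0],-(v-K[1,2])/K[1,1],-np.ones(u.shape)],-1)*sd[...,None];X=d@P[:3,:3].T+P[:3,3]
def loc(n,c,r,z0,z1,m=None):
    k=(np.hypot(X[...,0]-c[0],X[...,1]-c[1])<r)&(X[...,2]>z0)&(X[...,2]<z1)
    if k.sum(): print(n,k.sum(),X[k].mean(0),'zmax',X[k][:,2].max(),np.ptp(X[k],axis=0))
    else: print(n,'none')
loc('post',(.532,-.031),.03,.17,.2)
a=np.radians(12.3);A=np.array([.598,-.0745])
for n,th,h in (('tall',12.3,.132),('short',102.3,.092),('mid',192.3,.110)):
    c=A+.06*np.array([np.cos(np.radians(th)),np.sin(np.radians(th))]);print(c);loc(n,c,.03,.06,.16)
loc('handle',(.489,-.205),.03,.135,.17)
```

```text
16.9 [ 0.45868433 -0.20728301  0.36316885] [-0.00158603 -0.56380117 -0.04127585]
post 102 [ 0.5263 -0.0351  0.1834] zmax 0.19216181317891506 [0.0209 0.0202 0.0218]
[ 0.6566 -0.0617]
tall 330 [ 0.6468 -0.0693  0.094 ] zmax 0.13541849984336918 [0.0347 0.0354 0.0754]
[ 0.5852 -0.0159]
short 208 [ 0.5803 -0.0198  0.0804] zmax 0.09695009540200561 [0.0332 0.0323 0.0369]
[ 0.5394 -0.0873]
mid 348 [ 0.5318 -0.0938  0.0902] zmax 0.11323349265774729 [0.0364 0.0331 0.0532]
handle 237 [ 0.4808 -0.2035  0.1516] zmax 0.1622926001231113 [0.0237 0.0312 0.0272]
```

Run:
```python
from h import *
_,_,si,S,sd,ti,T,td=pickle.load(open('e.pkl','rb'))
d0=pickle.load(open('d0.pkl','rb'))['top']
def cl(T,td):
    K=T['intrinsics'];P=T['pose'];v,u=np.mgrid[0:400,0:640]
    d=np.stack([(u-K[0,2])/K[0,0],-(v-K[1,2])/K[1,1],-np.ones(u.shape)],-1)*td[...,None];return d@P[:3,:3].T+P[:3,3]
def loc(X,c,r,z0,z1):
    k=(np.hypot(X[...,0]-c[0],X[...,1]-c[1])<r)&(X[...,2]>z0)&(X[...,2]<z1);return k.sum(),X[k].mean(0) if k.any() else None
X0=cl(T,d0[1]);X=cl(T,td)
print('post',loc(X0,(.555,-.14),.025,.165,.21),loc(X,(.532,-.031),.025,.165,.21))
print('tall',loc(X0,(.585,-.016),.025,.12,.15),loc(X,(.6566,-.0617),.025,.12,.15))
print('handle',loc(X0,(.442,-.022),.025,.145,.175),loc(X,(.488,-.2),.025,.145,.175))
for n,c in (('rack',(.47,-.3)),):
    pass
df=cv2.absdiff(d0[0],ti).max(2);
for n,(a,b,c,e) in {'tray':(170,140,240,185),'opener':(375,148,425,175),'rack':(413,222,480,268)}.items(): print(n,np.median(df[b:e,a:c]),(df[b:e,a:c]>50).mean())
```

```text
post (np.int64(45), array([ 0.55205023, -0.1414004 ,  0.18850234])) (np.int64(44), array([ 0.52788692, -0.03204547,  0.18874169]))
tall (np.int64(78), array([ 0.58285745, -0.01665256,  0.13237599])) (np.int64(78), array([ 0.65409883, -0.0617324 ,  0.1327587 ]))
handle (np.int64(61), array([ 0.4394597 , -0.02318344,  0.16082849])) (np.int64(8), array([ 0.482716  , -0.1874041 ,  0.15950413]))
tray 7.0 0.0
opener 9.0 0.16592592592592592
rack 8.0 0.25308241401687215
```

```bash
python3 -c "
from workcell import *
print(job_done())"
```

```text
the job is handed in; nothing more can be done
None
```

The tallest vial is at the reader with the carousel turned about -90° into its detent, the shield is pushed shut against its end stop, all three vials are upright, and the job is handed in; the hand-in returned no verdict.

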